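Unlock the towel dispenser by feel

TASK

Take the flat-nosed key from its white stand and put it in the lock of the paper-towel dispenser that lies on its back on the bench; turn it gently back and forth under light pressure until its nose drops into the hidden slot, and push it fully home. Then turn it clockwise (seen from above) until the lock stops, and leave the key standing in the lock, let go. Never force the key in the lock, neither pushing nor twisting against a stop (a few newtons and a light twist are enough), and leave the other things on the bench where they are.

Things in the scene. Friction and masses are not known exactly. Their poses are not given: they have to be found in the camera images.
- key: Loose steel key, 70 g, upright in its stand. Origin at the end of its nose, z up the key. Flat nose 16 mm (key x) by 5 mm (key y), z 0 to 8 mm; round barrel 18 mm across to z 27 (its lower 5 mm tapers to 13 mm); flange 26 mm across to z 30; dark flat bow to grip, 32 mm wide (key x), 10 mm thick (key y), z 30 to 68 mm, in the same plane as the nose.
- key_stand: Fixed white block 70 x 70 x 36 mm, origin at the centre of its underside; the key hangs by its flange in a 21 mm hole in the middle of its top, 27 mm deep in it.
- dispenser: Fixed metal paper-towel dispenser on its back, 240 (x) x 280 (y) x 100 mm high, origin at the centre of its underside. Its lock sits in a grey 64 mm square housing, 12 mm proud of the top, on the dispenser's middle line, 75 mm from the centre towards its own -x.
- lock_mouth (a point): Centre of the lock's mouth on top of the grey housing, 112 mm above the bench; axes as the dispenser (z up). The vertical bore is 20 mm across, with a 4 mm chamfer at the mouth. A black rubber seal 11 mm down hides the core; the key passes through it freely.
- lock_face (a point): Centre of the core's face, 14 mm below the mouth; turns with the drum (axes as the dispenser at drum 0). The core is sprung: gives from 2.5 N, 3 mm at most (10 N), then rigid. A slot 7 mm wide, 7 mm deep crosses the face, its direction hidden: anywhere within 0.55 rad either way of this x axis. Nose (key x) in line with it: the core springs up, the push fades, and the key goes 7 mm deeper.
- drum (a joint): Turn of the lock, rad: 0 locked (as found), grows clockwise seen from above, 0.7 unlocked; rigid stops at both ends. Takes about 0.06 N m, turns only with the nose in the slot (which has up to 0.15 rad of play), stays where left. A steel ring with a dark pointer on top of the housing turns with it, from one white dot to the other.
- key_nose (a point): Centre of the end of the key's nose (the key's origin).
- bowl: Bystander, leave it: steel mixing bowl, 200 mm across, 85 mm high; origin at the centre of its underside.
- pastry_ring: Bystander, leave it: open steel ring, 72 mm across, 45 mm high; origin at the centre of its underside.
- palette_knife: Bystander, leave it: spatula with orange handle lying flat; about 250 mm long.
- soap_bottle: Bystander, leave it: white bottle, 64 mm across, 190 mm high; origin at the centre of its underside.
- tumbler: Bystander, leave it: clear plastic tumbler, 72 mm across, 70 mm high; origin at the centre of its underside.
- jar: Bystander, leave it: glass jar, 72 mm across, 90 mm high; origin at the centre of its underside.

How it is judged:
On the way:
1. the key's nose has dropped into the slot (z of key_nose in the frame of lock_face below -0.0015 m and horizontal distance between key_nose and lock_face below 0.004 m), for 0.1 s.
At the end, for the whole second after the job is handed in: The key stands let go and at rest in the lock, its nose at least 4.5 mm below the core's face and within 4 mm of its axis, leaning under 0.15 rad, and the drum is turned clockwise beyond 0.6 rad (stop at 0.7) (z of key_nose in the frame of lock_face below -0.0045 m and horizontal distance between key_nose and lock_face below 0.004 m and value of joint drum above 0.6 rad and angle between key's own z axis and vertical below 0.15 rad and linear speed of key below 0.02 m/s and contact force between the fingers and key below 0.1 N); the robot touches nothing.
It fails at once if the key is forced in the lock (over 40 N of contact between key and dispenser, all contacts added up) (contact force between key and dispenser above 40 N).
It fails at once if a bystander is shifted by more than 30 mm (distance of any of bowl, pastry_ring, palette_knife, soap_bottle, tumbler, jar from where it was at the start of the episode above 0.03 m).
It also fails if it takes over 72 s, if anything falls off the work surface, if the arm or the gripper's body presses on something with over 40 N, if the wrist force passes 120 N, or if a joint passes its speed limit or range.

ROBOT

A 6-joint arm with a two-finger parallel gripper is mounted at the origin on the work surface. World frame = base frame: x ahead of the robot, y to its left, z up, the work surface at z = 0. Lengths are in m, angles in rad, forces in N, time in s.
With the tool pointing down it reaches from about 0.375 to 0.9 m from the base axis. Payload 3.1 kg.
Tool frame: the origin (TCP) lies at the very end of the fingers, on their centre line; the grasp point (between the pads) lies 19 mm behind it; z points along the fingers, y is the direction in which the jaws open and shut (so a half turn about z gives the same grasp; the last joint's range is limited). The gripper opens to 87 mm and grips with 3 to 60 N. Pads are 19 mm wide; open, the fingers measure 117 mm over their backs; the gripper's body (75 mm by 190 mm) begins 51 mm behind the grasp point.
Start: joints at [-1.464, 0.527, 1.433, -0, 1.181, -0.178], TCP at [0.176, -0.6, 0.196] pointing down, gripper open.
Joint ranges: [-3.08, 3.08], [-0.75, 2.2], [0.22, 2.44], [-1.43, 4.57], [0, 2.65], [-2.85, 2.85]. Speed limits (rad/s): [2.79, 2.79, 3.14, 3.14, 3.14, 3.14].

INTERFACE

Orientations are given as a unit quaternion [x, y, z, w].
In Python, from rig import robot gives the robot as it stands.
- The arm moves only by the tool send_rows, never from a script. Its argument "plan" is one flat list of numbers, 7 for each row, row after row: the opening, from -1 (shut) to 1 (fully open), then the shift along the tool's x, y, z in mm, then the turn, a rotation vector about the tool's x, y, z in rad. In form: [claw, tx, ty, tz, rx, ry, rz, claw, tx, ty, tz, rx, ry, rz, ...]. A call has 1 to 8 rows; each row shifts and turns the pose as measured when the row begins, along the tool's axes as they then stand; what a row does not reach is not made up. A row lasts 1/10 s, in which the tool goes at most 50 mm and 8.59 degrees, less where a joint would pass 70% of its speed; a pose out of reach is approached as far as the arm can. A call is refused whole if a number of a shift passes 50 or a number of a turn 0.15, either way. A call with a gripper value outside its range is refused whole. The fingers move at their own pace and stop on an object; "force" is the grip in N (left out, the last holds). Time passes only in rows, so rows that do not move let the fingers close. It gives the time, the measured TCP pose, the force and the opening at its end, in the units of the state.
- robot.get_obs(): the state, without advancing time (a new reading comes with each control period).
- robot.camera(name): name is "scene" or "top" or "wrist"; returns (picture, depth): 420x560x3 uint8, red, green, blue; 420x560 float32, m along the optical axis (not along the pixel's ray), 0 where there is no reading.
- robot.camera_model(name): a dict with "K" (3x3 intrinsics, pixels), "position" and "attitude" of the camera in the world. Camera axes: x right, y down, z forward; pixel columns grow to the right and rows downward; lengths in m; the calibration is good to about 2 mm. A picture is of the moment at which its call begins: read the wrist's pose just before it. camera_model takes no time and is no camera call; for the wrist camera it gives the pose at the moment of the call.
- robot.hand_in(): hands the job in, once; it reports no verdict.
The state is a dict: "time": time; "q": joint angles; "joint_velocities": joint speeds; "joint_torque": joint torques, N m; "position": TCP position; "tool_rot": TCP orientation; "ft_force": force on the tool from outside, world axes, zero at the start; "moment": the same for the moment, N m; "grip_width": finger opening in m.
Only numpy, scipy, OpenCV 4.12 (cv2) and the standard library are available. Lean on these libraries where they do the work, as an engineer would, in place of code of your own. Each camera call takes 0.05 s, during which the arm holds its last target. There are 200 camera calls.

## Working session

There is one attempt and no reset: what is moved stays moved. The work goes in short steps, Python scripts to look and compute and a tool call to move; the robot and the scene stay as the last step left them, time stands still between calls to the robot, and variables do not carry over. Pictures are saved under pics/ and viewed, about 8 in all and at most 12, crops included, and the job is handed in when it is done.

Besides the shell and the picture viewer there is one more tool, called after ">>>" by a JSON object that holds its "fn" and its "kwargs". send_rows: Moves the arm, as the interface text tells. Its arguments: {"type":"object","properties":{"plan":{"type":"array"},"force":{"type":"number"}},"required":["plan"]}

```bash
mkdir -p pics; cat > h.py <<'E'
import numpy as np, cv2
from scipy.spatial.transform import Rotation as R
from rig import robot
np.set_printoptions(precision=4,suppress=True)
def cam(n):
    m=robot.camera_model(n); p,d=robot.camera(n); return p,d,m
def pts(d,m):
    K=np.array(m["K"]);v,u=np.indices(d.shape)
    P=np.stack([(u-K[0,2])/K[0,0]*d,(v-K[1,2])/K[1,1]*d,d],-1)
    a=np.array(m["attitude"]); r=R.from_quat(a).as_matrix() if a.size==4 else a
    return P@r.T+np.array(m["position"])
def save(p,n): cv2.imwrite("pics/"+n,p[:,:,::-1])
E
python3 - <<'E'
from h import *
o=robot.get_obs();print(o)
for n in("top","scene"):
    p,d,m=cam(n);print(n,m);save(p,n+"0.png");np.savez(n+"0.npz",p=p,P=pts(d,m),d=d)
E
```

```text
{'time': 0.0, 'q': array([-1.4646,  0.5284,  1.4339, -0.    ,  1.1814, -0.1785]), 'joint_velocities': array([-0.0004, -0.0017,  0.0001,  0.0001, -0.0003, -0.0007]), 'joint_torque': array([ -0.0013, -44.0044, -17.6594,   0.0631,   0.0584,  -0.0002]), 'position': array([ 0.1755, -0.599 ,  0.1955]), 'tool_rot': array([ 0.9899,  0.1419,  0.    , -0.0011]), 'ft_force': array([-0.0939,  0.2427,  0.1339]), 'moment': array([ 0.0018,  0.0301, -0.0053]), 'grip_width': 0.08695588479524359}
top {'K': array([[536.7039,   0.    , 279.9315],
       [  0.    , 536.7039, 211.6312],
       [  0.    ,   0.    ,   1.    ]]), 'position': array([0.2855, 0.0025, 1.7442]), 'attitude': array([ 0.7123, -0.698 ,  0.0539, -0.0508])}
scene {'K': array([[401.9986,   0.    , 274.163 ],
       [  0.    , 401.9986, 213.7296],
       [  0.    ,   0.    ,   1.    ]]), 'position': array([1.096 , 0.1322, 0.9312]), 'attitude': array([ 0.5926,  0.7515, -0.2305, -0.176 ])}
```

View pics/top0.png

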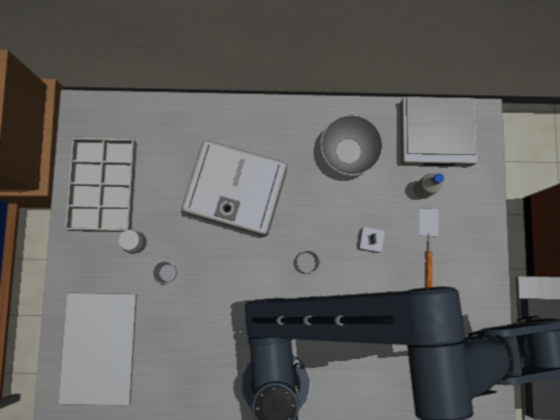

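View pics/scene0.png

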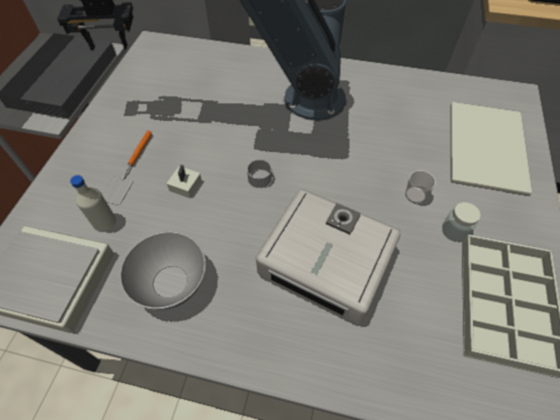

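Top view: key stand at about (372,239), lock housing at (228,208), with the dispenser turned by roughly 15°. The soap bottle, bowl and pastry ring are well away from the stand. Next I get coarse positions from depth.

```bash
python3 - <<'E'
from h import *
for n,c1,c2 in(("top",(372,239),(228,208)),("scene",(183,180),(344,216))):
    z=np.load(n+"0.npz");P=z["P"]
    def win(c,r):return P[c[1]-r:c[1]+r+1,c[0]-r:c[0]+r+1].reshape(-1,3)
    A=win(c1,22)
    s=A[(A[:,2]>.028)&(A[:,2]<.042)];k=A[A[:,2]>.058]
    print(n,"stand",s.mean(0),len(s),cv2.minAreaRect(s[:,:2].astype(np.float32)*1000),"key",k.mean(0),k[:,2].max(),len(k),cv2.minAreaRect(k[:,:2].astype(np.float32)*1000))
    B=win(c2,25);h=B[(B[:,2]>.107)&(B[:,2]<.118)]
    print("housing",h.mean(0),len(h),cv2.minAreaRect(h[:,:2].astype(np.float32)*1000))
    m=(P[...,2]>.09)&(P[...,2]<.106)&(abs(P[...,0]-h[:,0].mean())<.35)&(abs(P[...,1]-h[:,1].mean())<.35)
    mm=cv2.connectedComponentsWithStats(m.astype(np.uint8))
    i=1+mm[2][1:,4].argmax();D=P[mm[1]==i];print("disp",cv2.minAreaRect(D[:,:2].astype(np.float32)*1000),D.mean(0))
E
```

```text
top stand [ 0.458  -0.2956  0.0362] 391 ((458.4295349121094, -295.87548828125), (71.01704406738281, 70.96865844726562), 80.92477416992188) key [ 0.4374 -0.2602  0.2711] 1.7442366397696987 51 ((367.92620849609375, -154.43321228027344), (29.790802001953125, 353.3016662597656), 32.534889221191406)
housing [0.5403 0.1604 0.1119] 403 ((549.0175170898438, 158.92579650878906), (128.47850036621094, 155.4044647216797), 1.3098262548446655)
disp ((609.6593627929688, 143.93072509765625), (279.59027099609375, 240.04620361328125), 75.03915405273438) [0.6118 0.1414 0.0999]
scene stand [ 0.4632 -0.2935  0.0354] 440 ((457.4150695800781, -297.408935546875), (73.65631103515625, 73.53864288330078), 79.61814880371094) key [ 0.5397 -0.2423  0.1788] 0.9312007966597163 72 ((774.4052124023438, -90.4837646484375), (782.1047973632812, 21.090343475341797), 33.148712158203125)
housing [0.5382 0.1617 0.1125] 569 ((536.37158203125, 161.80152893066406), (63.97120666503906, 67.8262939453125), 75.05633544921875)
disp ((609.3511962890625, 142.45223999023438), (278.9908142089844, 240.9667205810547), 75.02811431884766) [0.6272 0.1451 0.0998]
```

>>> {"fn": "send_rows", "kwargs": {"plan": [1, 40, -24, -7, 0, 0, 0, 1, 40, -24, -7, 0, 0, 0, 1, 40, -24, -7, 0, 0, 0, 1, 40, -24, -7, 0, 0, 0, 1, 40, -24, -7, 0, 0, 0, 1, 40, -24, -7, 0, 0, 0, 1, 40, -24, -7, 0, 0, 0, 1, 40, -24, -7, 0, 0, 0]}}

```text
time: 0.9
position: [0.4325, -0.3202, 0.2486]
tool_rot: [0.991, 0.135, -0.001, -0.004]
ft_force: [-0.3, -0.6, -0.1]
grip_width: 0.0871
```

```bash
python3 - <<'E'
from h import *
o=robot.get_obs();T=R.from_quat(o["tool_rot"])
p,d,m=cam("wrist");print(o["time"],o["position"],T.as_matrix(),m)
a=np.array(m["attitude"]);print("cam in tool",T.inv().apply(np.array(m["position"])-o["position"]),(T.inv()*R.from_quat(a)).as_matrix())
save(p,"w1.png");np.savez("w1.npz",p=p,P=pts(d,m))
E
```

```text
0.9 [ 0.4325 -0.3202  0.2486] [[ 0.9634  0.268  -0.0038]
 [ 0.268  -0.9634  0.0069]
 [-0.0019 -0.0076 -1.    ]] {'K': array([[366.4582,   0.    , 281.0759],
       [  0.    , 366.4582, 203.4286],
       [  0.    ,   0.    ,   1.    ]]), 'position': array([ 0.5152, -0.3002,  0.4368]), 'attitude': array([ 0.787 , -0.5972, -0.0971,  0.1208])}
cam in tool [ 0.0848  0.0014 -0.1884] [[-0.0003 -0.9526 -0.3043]
 [ 1.      0.0001 -0.001 ]
 [ 0.001  -0.3043  0.9526]]
```

View pics/w1.png

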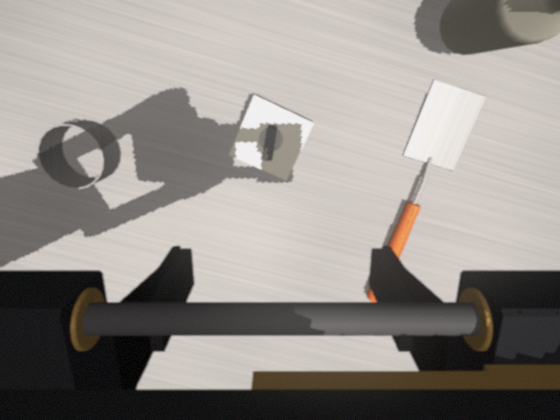

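Wrist view: stand at about (270,138), with the dark bow at (269,142) nearly along the image vertical, which is tool x. I measure the bow from depth.

```bash
cat >> h.py <<'E'
def rect(q):
    (c,(w,h),a)=cv2.minAreaRect(q[:,:2].astype(np.float32)*1000)
    if w<h: w,h,a=h,w,a+90
    return np.array(c)/1000,(w,h),np.deg2rad((a+90)%180-90)
E
python3 - <<'E'
from h import *
z=np.load("w1.npz");P=z["P"];p=z["p"]
W=P[85:190,220:325].reshape(-1,3)
k=W[(W[:,2]>.070)&(W[:,2]<.084)];s=W[(W[:,2]>.030)&(W[:,2]<.0365+.004)]
print("key",len(k),rect(k),k.mean(0),np.percentile(k[:,2],[5,50,95]));print("stand",rect(s),np.median(s[:,2]))
C=np.cov((k[:,:2]-k[:,:2].mean(0)).T);w,v=np.linalg.eigh(C);print("axis",np.arctan2(v[1,1],v[0,1]),np.sqrt(w*12))
E
```

```text
key 328 (array([ 0.4584, -0.3008]), (31.68089485168457, 9.915346145629883), np.float64(0.1047688488298797)) [ 0.4589 -0.3008  0.0769] [0.0751 0.077  0.0783]
stand (array([ 0.458 , -0.3008]), (70.57006072998047, 70.0749740600586), np.float64(-0.15990817607326283)) 0.036238920584004075
axis -3.0377867464158532 [0.0098 0.0318]
```

```bash
cat >> h.py <<'E'
def delta(pos,yaw):
    """total shift (mm) and turn in tool axes to reach pos, tool down with x at yaw (mod pi)"""
    o=robot.get_obs();T=R.from_quat(o["tool_rot"])
    x=T.as_matrix()[:,0];cur=np.arctan2(x[1],x[0])
    yaw=cur+(yaw-cur+np.pi/2)%np.pi-np.pi/2
    G=R.from_matrix(np.array([[np.cos(yaw),np.sin(yaw),0],[np.sin(yaw),-np.cos(yaw),0],[0,0,-1]]))
    print("t",o["time"],"pos",o["position"],"yaw",cur,"F",o["ft_force"],"grip",o["grip_width"],"q6",o["q"][5])
    print("shift",T.inv().apply(np.array(pos)-o["position"])*1000,"turn",(T.inv()*G).as_rotvec())
E
python3 - <<'E'
from h import *
delta([.4584,-.3000,.16],.105)
E
```

```text
t 0.95 pos [ 0.4375 -0.3143  0.2499] yaw 0.27648835069038247 F [1.8495 2.9274 1.2371] grip 0.0868279047711305 q6 0.4551947167560544
shift [23.5565 -7.1942 90.0556] turn [-0.0101 -0.004   0.1715]
```

>>> {"fn": "send_rows", "kwargs": {"plan": [0.2, 7, -2, 25, -0.003, -0.001, 0.05, 0.2, 7, -2, 25, -0.003, -0.001, 0.05, 0.2, 7, -2, 25, -0.003, -0.001, 0.05, 0.2, 2, -1, 15, 0, 0, 0.02, 0.2, 0, 0, 0, 0, 0, 0, 0.2, 0, 0, 0, 0, 0, 0]}}

```text
time: 1.55
position: [0.462, -0.2978, 0.1576]
tool_rot: [0.998, 0.055, 0.001, 0.0]
ft_force: [-0.4, -0.6, 1.1]
grip_width: 0.0539
```

```bash
python3 - <<'E'
from h import *
p,d,m=cam("wrist");P=pts(d,m)
mk=(abs(P[...,0]-.4584)<.05)&(abs(P[...,1]+.3)<.05)
k=P[mk&(P[...,2]>.070)&(P[...,2]<.084)];s=P[mk&(P[...,2]>.032)&(P[...,2]<.0395)]
print(len(k),rect(k),np.median(k[:,2]),"stand",rect(s))
delta([.4584,-.3008,.044],.105);save(p,"w2.png")
E
```

```text
516 (array([ 0.4581, -0.301 ]), (32.70196533203125, 9.508498191833496), np.float64(0.10832198842199298)) 0.07685402129755478 stand (array([ 0.4581, -0.3009]), (70.65113830566406, 70.08707427978516), np.float64(-0.15940537125945586))
t 1.6 pos [ 0.462  -0.2979  0.1577] yaw 0.10990815831132619 F [-0.5244  0.4431  0.3762] grip 0.053342380286128914 q6 0.6837129708020374
shift [ -4.0493   2.4436 113.7133] turn [ 0.0006 -0.0017  0.0049]
```

>>> {"fn": "send_rows", "kwargs": {"plan": [0, -2, 1, 30, 0, 0, 0, 0, -2, 1, 30, 0, 0, 0, 0, 0, 0.5, 28, 0, 0, 0, 0, 0, 0, 20, 0, 0, 0, 0, 0, 0, 6, 0, 0, 0, 0, 0, 0, 0, 0, 0, 0]}}

```text
time: 2.2
position: [0.4633, -0.3092, 0.0482]
tool_rot: [0.998, 0.054, 0.007, 0.007]
ft_force: [0.0, 0.7, -0.3]
grip_width: 0.0432
```

```bash
python3 - <<'E'
from h import *
delta([.4581,-.3009,.044],.107)
E
```

```text
t 2.2 pos [ 0.4633 -0.3092  0.0482] yaw 0.10915799442226859 F [ 0.0481  0.7466 -0.3388] grip 0.043211226776215896 q6 0.6712590467058543
shift [-4.2698 -8.9098  3.9876] turn [ 0.0155 -0.0133  0.0021]
```

>>> {"fn": "send_rows", "kwargs": {"plan": [0, -4, -9, 4, 0.015, -0.013, 0, 0, 0, 0, 0, 0, 0, 0]}}

```text
time: 2.4
position: [0.4589, -0.3016, 0.046]
tool_rot: [0.999, 0.054, 0.001, 0.001]
ft_force: [-0.3, -0.1, 0.1]
grip_width: 0.0439
```

```bash
python3 - <<'E'
from h import *
delta([.4581,-.3009,.044],.107)
E
```

```text
t 2.4 pos [ 0.4589 -0.3016  0.046 ] yaw 0.10858928081202904 F [-0.2932 -0.0704  0.0902] grip 0.04388096124319989 q6 0.6775763750860456
shift [-0.7566 -0.7585  1.9478] turn [ 0.0022 -0.0016  0.0016]
```

>>> {"fn": "send_rows", "kwargs": {"plan": [0, -0.7, -0.7, 1.8, 0.002, -0.0015, 0, -1, 0, 0, 0, 0, 0, 0, -1, 0, 0, 0, 0, 0, 0, -1, 0, 0, 0, 0, 0, 0, -1, 0, 0, 0, 0, 0, 0, -1, 0, 0, 0, 0, 0, 0], "force": 30}}

```text
time: 3.0
position: [0.4598, -0.302, 0.0469]
tool_rot: [0.998, 0.055, 0.002, 0.002]
ft_force: [0.2, -0.2, 0.3]
grip_width: 0.0115
```

>>> {"fn": "send_rows", "kwargs": {"plan": [-1, 0, 0, 0, 0, 0, 0, -1, 0, 0, 0, 0, 0, 0]}}

```text
time: 3.2
position: [0.4598, -0.302, 0.0469]
tool_rot: [0.998, 0.055, 0.002, 0.002]
ft_force: [-0.5, -0.7, 1.1]
grip_width: 0.0094
```

```bash
python3 - <<'E'
from h import *
delta([.4581,-.3009,.18],.107)
E
```

```text
t 3.2 pos [ 0.4598 -0.302   0.0469] yaw 0.10942443678521654 F [-0.5384 -0.6573  1.0902] grip 0.009371119140167233 q6 0.6770508738770432
shift [  -1.1112   -0.6944 -133.1543] turn [ 0.0045 -0.0036  0.0024]
```

>>> {"fn": "send_rows", "kwargs": {"plan": [-1, 0, 0, -10, 0, 0, 0, -1, 0, 0, -15, 0, 0, 0, -1, 0, 0, -20, 0, 0, 0, -1, 0, 0, -30, 0, 0, -0.05, -1, 0, 0, -35, 0, 0, -0.12, -1, 0, 0, -35, 0, 0, -0.15, -1, 0, 0, -20, 0, 0, -0.15, -1, 0, 0, 0, 0, 0, -0.15]}}

```text
time: 4.0
position: [0.4581, -0.3005, 0.221]
tool_rot: [0.933, 0.36, 0.001, 0.001]
ft_force: [-0.2, -0.9, -1.7]
grip_width: 0.0089
```

>>> {"fn": "send_rows", "kwargs": {"plan": [-1, 0, 0, 0, 0, 0, -0.15, -1, 0, 0, 0, 0, 0, -0.15, -1, 0, 0, 0, 0, 0, -0.15, -1, 0, 0, 0, 0, 0, -0.15, -1, 0, 0, 0, 0, 0, -0.15, -1, 0, 0, 0, 0, 0, -0.15, -1, 0, 0, 0, 0, 0, -0.15, -1, 0, 0, 0, 0, 0, -0.15]}}

```text
time: 4.8
position: [0.4568, -0.2991, 0.2279]
tool_rot: [0.567, 0.824, -0.001, 0.004]
ft_force: [0.3, 0.4, -1.0]
grip_width: 0.0092
```

>>> {"fn": "send_rows", "kwargs": {"plan": [-1, 0, 0, 0, 0, 0, -0.15, -1, 0, 0, 0, 0, 0, -0.15, -1, 0, 0, 0, 0, 0, -0.15, -1, 0, 0, 0, 0, 0, -0.15, -1, 0, 0, 0, 0, 0, -0.15, -1, 0, 0, 0, 0, 0, -0.15]}}

```text
time: 5.4
position: [0.4549, -0.2972, 0.231]
tool_rot: [0.152, 0.988, -0.002, 0.003]
ft_force: [-0.0, 0.1, -0.4]
grip_width: 0.0095
```

```bash
python3 - <<'E'
from h import *
delta([.537,.163,.20],2.88+.0)
E
```

```text
t 5.4 pos [ 0.4549 -0.2972  0.231 ] yaw 2.836297745346925 F [-0.0354  0.0508 -0.4097] grip 0.009459501531152178 q6 -2.0498128970579526
shift [ 60.2383 463.7225  29.0043] turn [-0.0035  0.0062 -0.0437]
```

>>> {"fn": "send_rows", "kwargs": {"plan": [-1, 1, 30, 0, 0, 0, 0, -1, 2, 45, 0, 0, 0, 0, -1, 2, 45, 0, 0, 0, 0, -1, 2, 45, 0, 0, 0, 0, -1, 2, 45, 2, 0, 0, 0, -1, 2, 45, 2, 0, 0, 0, -1, 2, 45, 2, 0, 0, 0, -1, 2, 45, 2, 0, 0, 0]}}

```text
time: 6.2
position: [0.5465, 0.041, 0.2256]
tool_rot: [0.157, 0.988, -0.004, 0.006]
ft_force: [-0.0, 0.1, -0.9]
grip_width: 0.0093
```

```bash
python3 - <<'E'
from h import *
delta([.575,.153,.215],2.88)
E
```

```text
t 6.2 pos [0.5465 0.041  0.2256] yaw 2.826567772542499 F [-0.0141  0.1487 -0.8798] grip 0.009255213309547513 q6 -1.375106412463851
shift [  7.7339 115.4177   9.6932] turn [-0.0071  0.013  -0.0535]
```

>>> {"fn": "send_rows", "kwargs": {"plan": [-1, 3, 43, 4, -0.003, 0.005, -0.02, -1, 3, 40, 4, -0.003, 0.005, -0.02, -1, 2, 25, 2, 0, 0.003, -0.01, -1, 0, 5, 0, 0, 0, 0, -1, 0, 0, 0, 0, 0, 0, -1, 0, 0, 0, 0, 0, 0]}}

```text
time: 6.8
position: [0.5709, 0.1615, 0.2171]
tool_rot: [0.127, 0.992, -0.0, 0.0]
ft_force: [-0.2, -0.6, 0.0]
grip_width: 0.0095
```

```bash
python3 - <<'E'
from h import *
p,d,m=cam("wrist");save(p,"w3.png");P=pts(d,m);delta([.537,.163,.17],2.88)
np.savez("w3.npz",p=p,P=P,d=d)
E
```

```text
t 6.85 pos [0.5709 0.1612 0.2172] yaw 2.8863961984623216 F [-0.7729 -1.2366 -0.1835] grip 0.009441431238566679 q6 -1.2282829140188198
shift [33.3308 -6.7806 47.1566] turn [-0.0002  0.0007  0.0064]
```

View pics/w3.png

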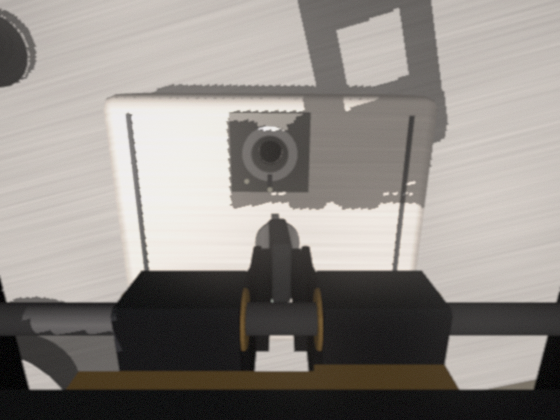

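Wrist view: lock mouth at about (270,152) with the ring around it, pointer at (270,182), and the key at (278,235) with its nose end near (275,215). I measure the housing and the key by depth in this one frame.

```bash
python3 - <<'E'
from h import *
z=np.load("w3.npz");P=z["P"];d=z["d"];p=z["p"]
o=robot.get_obs();T=R.from_quat(o["tool_rot"]);pos=np.array([.5709,.1615,.2171])
W=P[95:205,215:325];h=W[(W[...,2]>.1085)&(W[...,2]<.117)&(d[95:205,215:325]>0)]
print("housing",rect(h),np.median(h[:,2]))
# bore: deep points inside housing
c=rect(h)[0]
b=P[(np.hypot(P[...,0]-c[0],P[...,1]-c[1])<.014)&(P[...,2]<.1075)];print("bore",len(b),b.mean(0),b[:,2].min())
g=cv2.cvtColor(p,cv2.COLOR_RGB2GRAY)[125:180,240:300]
print(cv2.HoughCircles(cv2.resize(g,None,fx=4,fy=4,interpolation=cv2.INTER_CUBIC),cv2.HOUGH_GRADIENT,1.5,40,param1=80,param2=30,minRadius=30,maxRadius=140))
t=T.inv().apply(P.reshape(-1,3)-pos).reshape(P.shape)*1000
m=(t[...,2]>-5)&(t[...,2]<45)&(abs(t[...,0])<40)&(abs(t[...,1])<25)&(np.indices(d.shape)[0]<275)
for lo,hi in((-5,3),(3,6),(6,9),(9,15),(15,20),(20,28),(28,33),(33,45)):
    q=t[m&(t[...,2]>lo)&(t[...,2]<=hi)]
    if len(q):print(lo,hi,len(q),"x",np.percentile(q[:,0],[2,98]),"y",np.percentile(q[:,1],[2,98]),"zmax",q[:,2].max())
E
python3 -c "
import cv2
p=cv2.imread('pics/w3.png')[100:280,190:370];cv2.imwrite('pics/w3c.png',cv2.resize(p,None,fx=3.3,fy=3.3,interpolation=cv2.INTER_CUBIC))"
```

```text
housing (array([0.5379, 0.1599]), (64.204345703125, 63.946624755859375), np.float64(1.3116763453684759)) 0.1123191594796294
bore 464 [0.5389 0.1594 0.1014] 0.09881588586193785
None
-5 3 104 x [ 3.1031 12.9885] y [-7.6384  2.3341] zmax 2.8905693235462517
3 6 85 x [-5.812  12.7553] y [-15.2463   0.9507] zmax 5.994289830374809
6 9 392 x [-6.3779  7.7858] y [-14.7891   9.5358] zmax 8.958276487443626
9 15 14 x [-4.976  8.154] y [-13.8351   8.2999] zmax 10.625490771793658
20 28 4 x [2.594  3.9446] y [-10.1337  -8.8844] zmax 23.880629225541565
28 33 29 x [3.712  4.8222] y [-6.6399 -2.1568] zmax 32.92961859349736
33 45 14 x [4.1567 4.7872] y [-6.5445 -2.3421] zmax 38.08309368650639
```

View pics/w3c.png

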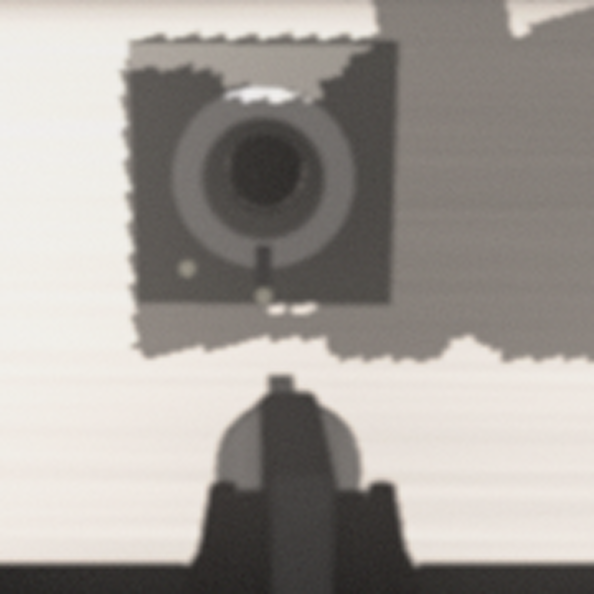

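The crop shows the nose about 2 mm to the left of the flange, so the key seems to lean in the grip, about 0.05 rad about tool x. I check whether this is real or a camera rotation, by fitting planes to the bench and the dispenser, and measure the key axis along its length.

```bash
python3 - <<'E'
from h import *
z=np.load("w3.npz");P=z["P"];d=z["d"]
o=robot.get_obs();T=R.from_quat(o["tool_rot"]);pos=np.array([.5709,.1615,.2171])
def pl(q):
    A=np.c_[q[:,:2]-q[:,:2].mean(0),np.ones(len(q))];return np.linalg.lstsq(A,q[:,2],rcond=None)[0]
v=(d>0)
print("disp slope(world)",pl(P[v&(abs(P[...,2]-.1)<.004)&(np.indices(d.shape)[0]<270)]),"bench",pl(P[v&(abs(P[...,2])<.012)&(np.indices(d.shape)[0]<260)]))
print("tool z",T.as_matrix()[:,2])
t=T.inv().apply(P.reshape(-1,3)-pos).reshape(P.shape)*1000
for r in range(210,300,4):
    q=t[r,255:310];s=q[(q[:,2]<45)&(abs(q[:,0])<30)]
    if len(s):print(r,len(s),"y",s[:,1].min().round(1),s[:,1].max().round(1),"x",np.median(s[:,0]).round(1),"z",np.median(s[:,2]).round(1), "|", " ".join(f"{a[1]:.0f}:{a[2]:.0f}" for a in s[::4]))
c=T.inv().apply(np.array([.5379,.1599,.112])-pos)*1000;print("lock in tool",c)
E
```

```text
disp slope(world) [ 0.0044 -0.0004  0.0999] bench [-0.0006  0.0008  0.0002]
tool z [ 0.0006 -0.0004 -1.    ]
214 7 y -6.7 -2.8 x 4.5 z 35.0 | -7:35 -4:36
218 12 y -6.6 0.2 x 8.3 z 17.0 | -7:30 -4:29 -1:5
222 21 y -9.5 2.6 x 12.4 z -0.7 | -10:23 -6:-0 -4:-2 -2:-0 0:-2 3:11
226 32 y -11.8 6.1 x 11.8 z -5.2 | -12:8 -9:7 -7:-4 -5:-7 -3:-7 -0:-7 2:-6 4:8
230 38 y -13.6 7.8 x 9.0 z -3.9 | -14:8 -11:5 -9:7 -6:-12 -4:-13 -2:-13 0:-13 2:-12 5:8 7:8
234 42 y -14.8 8.8 x 3.8 z 3.1 | -15:8 -12:5 -10:7 -8:1 -5:-18 -3:-19 -1:-17 1:-18 3:-17 6:8 8:7
238 44 y -15.2 9.5 x 1.0 z 3.9 | -15:6 -13:7 -11:7 -8:7 -5:-22 -3:-24 -1:-24 1:-23 2:-23 5:8 8:8
242 44 y -15.4 9.6 x 2.4 z -4.8 | -15:7 -13:7 -11:6 -8:7 -5:-26 -3:-29 -1:-28 0:-28 2:-28 5:8 8:7
246 53 y -13.5 12.5 x 10.1 z -27.2 | -13:-26 -11:-27 -11:7 -9:8 -6:-28 -4:-30 -2:-31 0:-31 2:-31 4:-29 7:7 10:8 11:-28 13:-27
250 55 y -13.1 12.2 x 9.6 z -30.5 | -13:-32 -11:-31 -9:-29 -8:-29 -6:-28 -4:-31 -2:-31 0:-31 2:-30 4:-29 6:-29 8:-28 9:-32 11:-31
254 54 y -12.8 11.9 x 8.4 z -32.4 | -13:-36 -11:-36 -9:-32 -7:-33 -6:-33 -4:-31 -2:-31 0:-31 2:-30 4:-32 6:-
[... 780 characters left out ...]
54 6:-55 8:-54 9:-58
282 55 y -11.1 10.0 x 7.8 z -57.1 | -11:-61 -10:-58 -8:-58 -7:-59 -5:-44 -4:-32 -2:-30 0:-32 2:-31 4:-30 5:-60 6:-58 8:-59 9:-60
286 55 y -10.9 9.8 x 8.1 z -60.7 | -11:-64 -10:-62 -8:-61 -6:-60 -5:-45 -4:-31 -2:-31 0:-31 2:-31 4:-30 5:-61 6:-61 8:-61 9:-63
290 55 y -10.8 9.6 x 8.1 z -63.7 | -11:-66 -9:-63 -8:-65 -6:-65 -5:-45 -4:-31 -2:-30 0:-31 2:-31 4:-30 5:-63 6:-64 7:-65 9:-67
294 54 y -10.5 9.4 x 8.1 z -66.6 | -11:-70 -9:-67 -8:-67 -6:-67 -5:-46 -4:-31 -2:-31 0:-31 3:-30 4:-46 5:-67 6:-68 8:-67 9:-69
298 55 y -10.4 9.1 x 8.1 z -69.4 | -10:-72 -9:-69 -8:-70 -6:-71 -5:-46 -4:-31 -2:-31 0:-30 2:-30 4:-29 4:-70 6:-70 7:-71 9:-70
lock in tool [ 31.6027  -9.8584 105.0792]
```

The planes are level, so the lean is real: about 0.07 rad about tool x. I'll tilt the hand by rx = −0.07 to stand the key upright, and from here steer the key's nose, not the TCP.

```bash
cat >> h.py <<'E'
N=np.array([-.0034,-.0047,.0375]); LOCK=np.array([.5379,.1599,.112]); TILT=[-.07,0,0]; DY=-.2595
def nose(target,rel,n=None,tilt=None):
    """shift/turn so the nose sits at target (world), key x at dispenser yaw+rel, key upright"""
    n=N if n is None else n; tilt=TILT if tilt is None else tilt
    o=robot.get_obs();T=R.from_quat(o["tool_rot"]);yaw=np.pi+DY+rel
    G=R.from_matrix(np.array([[np.cos(yaw),np.sin(yaw),0],[np.sin(yaw),-np.cos(yaw),0],[0,0,-1]]))*R.from_rotvec(tilt)
    K=T*R.from_rotvec(tilt).inv();x=K.as_matrix()[:,0]
    now=o["position"]+T.apply(n)
    print("t",o["time"].__round__(2),"nose-lock mm",(now-LOCK)*1000,"rel",(np.arctan2(x[1],x[0])-DY)%np.pi,"lean",K.as_matrix()[:2,2],"F",o["ft_force"],"M",o["moment"],"grip",o["grip_width"],"q6",o["q"][5])
    print("shift",T.inv().apply(np.array(target)-G.apply(n)-o["position"])*1000,"turn",(T.inv()*G).as_rotvec())
E
python3 - <<'E'
from h import *
nose(LOCK+[0,0,.02],.58)
nose(LOCK+[.02,0,.04],.58)
E
```

```text
t 6.85 nose-lock mm [35.1602 -4.1554 67.6825] rel 0.004303544872528597 lean [-0.017 -0.068] F [-0.7729 -1.2366 -0.1835] M [ 0.0735 -0.1033 -0.0227] grip 0.009441431238566679 q6 -1.2282829140188198
shift [35.6541 -9.6713 47.4186] turn [-0.0684  0.0208 -0.5754]
t 6.85 nose-lock mm [35.1602 -4.1554 67.6825] rel 0.004303544872528597 lean [-0.017 -0.068] F [-0.7729 -1.2366 -0.1835] M [ 0.0735 -0.1033 -0.0227] grip 0.009441431238566679 q6 -1.2282829140188198
shift [16.2875 -4.6264 27.4315] turn [-0.0684  0.0208 -0.5754]
```

>>> {"fn": "send_rows", "kwargs": {"plan": [-1, 4, -1, 7, -0.015, 0.004, -0.14, -1, 4, 0, 7, -0.015, 0.004, -0.14, -1, 3, 1, 7, -0.015, 0.004, -0.14, -1, 3, 1, 6, -0.015, 0.004, -0.14, -1, 0, 0, 0, -0.01, 0.002, -0.02, -1, 0, 0, 0, 0, 0, 0]}}

```text
time: 7.45
position: [0.5558, 0.1539, 0.1914]
tool_rot: [-0.167, 0.985, 0.035, -0.005]
ft_force: [0.5, -0.2, -1.7]
grip_width: 0.0092
```

```bash
python3 - <<'E'
from h import *
nose(LOCK+[.02,0,.04],.58)
o=robot.get_obs();p,d,m=cam("wrist");save(p,"w4.png");P=pts(d,m)
T=R.from_quat(o["tool_rot"]);np.savez("w4.npz",p=p,P=P,d=d,pos=o["position"],q=o["tool_rot"])
nn=o["position"]+T.apply(N)
Q=P-nn   # world, relative to assumed nose
W=(abs(P[...,0]-.538)<.04)&(abs(P[...,1]-.16)<.04)
h=P[W&(P[...,2]>.1085)&(P[...,2]<.117)];print("housing",rect(h))
yaw=np.pi+DY+.58;ex=np.array([np.cos(yaw),np.sin(yaw)]);ey=np.array([np.sin(yaw),-np.cos(yaw)])
a=Q[...,:2]@ex*1000;b=Q[...,:2]@ey*1000;c=Q[...,2]*1000
near=(d>0)&(abs(a)<30)&(abs(b)<14.5)
for lo,hi in((1,4),(4,7),(28.5,32),(33,45),(45,55),(67,71)):
    s=near&(c>lo)&(c<hi)
    if s.sum():print(lo,hi,s.sum(),"a",np.percentile(a[s],[2,98]),"b",np.percentile(b[s],[2,98]))
E
```

```text
t 7.45 nose-lock mm [21.8801 -6.8244 41.6985] rel 0.5961706446609281 lean [0.002  0.0011] F [ 0.4595 -0.1721 -1.7135] M [ 0.0555 -0.1343 -0.0254] grip 0.009191103513847011 q6 -1.9037215807812626
shift [-0.5939  6.9952  2.1905] turn [0.0004 0.0011 0.0163]
housing (array([0.5379, 0.16  ]), (64.62362670898438, 64.2884521484375), np.float64(1.3096045391984488))
1 4 11 a [8.1805 9.014 ] b [-2.7704  1.1514]
4 7 14 a [8.1353 8.7068] b [-2.8612  1.6075]
28.5 32 445 a [-2.4967 11.9569] b [-13.2424  11.6013]
33 45 157 a [ 2.7686 17.1621] b [-6.058   3.3913]
45 55 151 a [ 8.8485 17.2848] b [-6.1809  3.2802]
67 71 1260 a [-13.157   16.4644] b [-11.5582   8.6489]
```

```bash
sed -i 's/N=np.array(\[-.0034,-.0047,.0375\])/N=np.array([-.0032,-.0053,.0375])/' h.py; python3 - <<'E'
from h import *
nose(LOCK+[0,0,.008],.58)
E
```

```text
t 7.5 nose-lock mm [21.7234 -7.4066 41.629 ] rel 0.5960978892969164 lean [0.0017 0.0008] F [-0.5528 -0.0834 -1.873 ] M [ 0.0447 -0.1241 -0.0134] grip 0.009106292486548664 q6 -1.9031732512005568
shift [18.007  11.8333 34.5039] turn [0.0002 0.0008 0.0162]
```

>>> {"fn": "send_rows", "kwargs": {"plan": [-1, 8, 5, 6, 0, 0, 0.005, -1, 7, 5, 10, 0, 0, 0.005, -1, 3, 2, 10, 0, 0, 0.005, -1, 0, 0, 5, 0, 0, 0, -1, 0, 0, 0, 0, 0, 0]}}

```text
time: 8.0
position: [0.5318, 0.1601, 0.1602]
tool_rot: [-0.157, 0.987, 0.034, -0.005]
ft_force: [0.1, 0.1, 0.2]
grip_width: 0.0091
```

```bash
python3 - <<'E'
from h import *
nose(LOCK+[0,0,.0],.58)
E
```

```text
t 8.0 nose-lock mm [-2.1939 -1.3171 10.3882] rel 0.5751988767894312 lean [ 0.0011 -0.0005] F [0.1348 0.1274 0.1598] M [ 0.0013 -0.1494  0.0006] grip 0.00912738476147393 q6 -1.8769791609430753
shift [-2.5068 -0.1938 10.3969] turn [-0.0008  0.0013 -0.0047]
```

>>> {"fn": "send_rows", "kwargs": {"plan": [-1, -2.5, 0, 2, 0, 0, 0, -1, 0, 0, 4, 0, 0, 0, -1, 0, 0, 0, 0, 0, 0]}}

```text
time: 8.3
position: [0.5353, 0.1615, 0.154]
tool_rot: [-0.157, 0.987, 0.034, -0.004]
ft_force: [0.2, -1.1, -0.9]
grip_width: 0.0091
```

```bash
python3 - <<'E'
from h import *
nose(LOCK+[0,0,-.003],.58)
E
```

```text
t 8.3 nose-lock mm [1.4118 0.0795 4.2081] rel 0.5752695686479798 lean [ 0.0027 -0.0005] F [ 0.1751 -1.063  -0.8704] M [ 0.0797 -0.1179  0.0033] grip 0.009127094127671133 q6 -1.875801894753063
shift [ 1.3043 -0.1965  7.1969] turn [-0.0013  0.0028 -0.0045]
```

>>> {"fn": "send_rows", "kwargs": {"plan": [-1, 1.3, 0, 2, 0, 0, 0, -1, 0, 0, 3, 0, 0, 0, -1, 0, 0, 0, 0, 0, 0]}}

```text
time: 8.6
position: [0.5347, 0.1614, 0.1488]
tool_rot: [-0.157, 0.987, 0.034, -0.004]
ft_force: [-0.3, 0.9, -1.6]
grip_width: 0.0094
```

```bash
python3 - <<'E'
from h import *
nose(LOCK+[0,0,-.006],.58)
E
```

```text
t 8.6 nose-lock mm [ 0.7861 -0.0537 -0.9251] rel 0.5752070372279077 lean [ 0.0039 -0.0005] F [-0.3051  0.8994 -1.5669] M [ 0.1158 -0.1705  0.0374] grip 0.009361239564608199 q6 -1.8771415022449527
shift [ 0.6283 -0.1296  5.0596] turn [-0.0017  0.0038 -0.0045]
```

>>> {"fn": "send_rows", "kwargs": {"plan": [-1, 0.7, 0, 3, -0.001, 0.003, 0, -1, 0, 0, 3, 0, 0, 0, -1, 0, 0, 0, 0, 0, 0]}}

```text
time: 8.9
position: [0.5339, 0.1616, 0.1424]
tool_rot: [-0.157, 0.987, 0.034, -0.005]
ft_force: [0.6, -0.1, -0.7]
grip_width: 0.0094
```

```bash
python3 - <<'E'
from h import *
nose(LOCK+[0,0,-.012],.58)
E
```

```text
t 8.9 nose-lock mm [-0.096   0.1092 -7.3263] rel 0.575336826271811 lean [ 0.0007 -0.0005] F [ 0.6435 -0.1052 -0.6713] M [ 0.0803 -0.1743 -0.0277] grip 0.009391637710095501 q6 -1.8782308936555439
shift [-0.063  -0.4969  4.6469] turn [-0.0007  0.0009 -0.0046]
```

>>> {"fn": "send_rows", "kwargs": {"plan": [-1, 0, -0.3, 3, 0, 0, 0, -1, 0, 0, 2, 0, 0, 0, -1, 0, 0, 1, 0, 0, 0, -1, 0, 0, 0, 0, 0, 0]}}

```text
time: 9.3
position: [0.5338, 0.1617, 0.1358]
tool_rot: [-0.157, 0.987, 0.034, -0.005]
ft_force: [0.1, -0.0, -0.8]
grip_width: 0.0095
```

```bash
python3 - <<'E'
from h import *
nose(LOCK+[0,0,-.014],.58)
E
```

```text
t 9.3 nose-lock mm [ -0.1656   0.2265 -13.9775] rel 0.5753525526281966 lean [ 0.0006 -0.0005] F [ 0.0528 -0.0106 -0.7659] M [ 0.0744 -0.1457 -0.028 ] grip 0.009457847197679732 q6 -1.87945595423307
shift [-0.0904 -0.3069 -0.0018] turn [-0.0007  0.0007 -0.0046]
```

>>> {"fn": "send_rows", "kwargs": {"plan": [-1, 0, -0.2, 1, 0, 0, 0, -1, 0, 0, 0, 0, 0, 0]}}

```text
time: 9.5
position: [0.5343, 0.1617, 0.1351]
tool_rot: [-0.157, 0.987, 0.034, -0.005]
ft_force: [-0.4, 0.2, 0.7]
grip_width: 0.0093
```

>>> {"fn": "send_rows", "kwargs": {"plan": [-1, 0, 0, 1, 0, 0, 0, -1, 0, 0, 0, 0, 0, 0]}}

```text
time: 9.7
position: [0.5344, 0.1617, 0.1348]
tool_rot: [-0.157, 0.987, 0.034, -0.005]
ft_force: [-1.0, -0.5, 2.2]
grip_width: 0.0095
```

```bash
python3 - <<'E'
from h import *
nose(LOCK+[0,0,-.016],.58)
E
```

```text
t 9.7 nose-lock mm [  0.4701   0.2536 -14.9758] rel 0.5753244226658869 lean [ 0.002  -0.0002] F [-0.999  -0.4642  2.2449] M [ 0.0009 -0.0018 -0.0626] grip 0.009466585194122941 q6 -1.8800652080279485
shift [ 0.4711 -0.2107  1.003 ] turn [-0.0008  0.0021 -0.0045]
```

>>> {"fn": "send_rows", "kwargs": {"plan": [-1, 0.3, -0.2, 1, 0, 0, 0, -1, 0, 0, 0.5, 0, 0, 0]}}

```text
time: 9.9
position: [0.5345, 0.1616, 0.134]
tool_rot: [-0.157, 0.987, 0.034, -0.004]
ft_force: [-0.3, -0.3, 4.5]
grip_width: 0.0092
```

>>> {"fn": "send_rows", "kwargs": {"plan": [-1, -0.13, 0.16, 0.3, 0, -0.0035, 0.05, -1, -0.13, 0.16, 0.3, 0, -0.0035, 0.05]}}

```text
time: 10.1
position: [0.5351, 0.1621, 0.134]
tool_rot: [-0.106, 0.994, 0.035, -0.002]
ft_force: [-1.2, -0.0, 4.5]
grip_width: 0.0093
```

```bash
python3 - <<'E'
from h import *
nose(LOCK+[0,0,-.016],.4)
E
```

```text
t 10.1 nose-lock mm [  1.0062   0.2521 -15.7787] rel 0.47193993147108326 lean [0.0041 0.0001] F [-1.1985 -0.0401  4.5042] M [0.0483 0.0241 0.0422] grip 0.009340981492005563 q6 -1.7794355512979296
shift [0.6866 0.1447 0.2139] turn [-0.0006 -0.001   0.072 ]
```

>>> {"fn": "send_rows", "kwargs": {"plan": [-1, 0.5, 0.2, 0.2, 0, -0.0035, 0.05, -1, 0, 0.16, 0.2, 0, -0.0035, 0.05]}}

```text
time: 10.3
position: [0.5352, 0.1624, 0.1342]
tool_rot: [-0.054, 0.998, 0.035, 0.001]
ft_force: [-1.5, 0.6, 3.7]
grip_width: 0.0094
```

>>> {"fn": "send_rows", "kwargs": {"plan": [-1, 0, 0.16, 0.2, 0, -0.0035, 0.05, -1, -0.1, 0.16, 0.2, 0, -0.0035, 0.05]}}

```text
time: 10.5
position: [0.5356, 0.1629, 0.1342]
tool_rot: [-0.002, 0.999, 0.035, 0.003]
ft_force: [-1.0, 0.3, 2.8]
grip_width: 0.0089
```

```bash
python3 - <<'E'
from h import *
nose(LOCK+[0,0,-.016],.2)
E
```

```text
t 10.5 nose-lock mm [  1.1976   0.3464 -15.5207] rel 0.26290957526783654 lean [0.0069 0.0005] F [-1.0034  0.2941  2.8471] M [ 0.1129 -0.0293  0.0325] grip 0.008884548403708559 q6 -1.5723512251779133
shift [ 0.7685 -0.1609  0.4421] turn [0.0007 0.0024 0.0632]
```

>>> {"fn": "send_rows", "kwargs": {"plan": [-1, 0.8, 0.1, 0.7, 0.001, 0.001, 0.05, -1, 0, 0.16, 0.5, 0, -0.002, 0.05]}}

```text
time: 10.7
position: [0.5355, 0.1634, 0.1338]
tool_rot: [0.05, 0.998, 0.035, 0.003]
ft_force: [-0.0, 0.5, 4.6]
grip_width: 0.0094
```

>>> {"fn": "send_rows", "kwargs": {"plan": [-1, 0.2, 0.16, 0.4, 0, -0.003, 0.05, -1, 0.2, 0.16, 0.4, 0, -0.003, 0.05]}}

```text
time: 10.9
position: [0.5355, 0.1639, 0.1336]
tool_rot: [0.102, 0.994, 0.035, 0.005]
ft_force: [-1.0, -0.5, 5.0]
grip_width: 0.0093
```

```bash
python3 - <<'E'
from h import *
nose(LOCK+[0,0,-.016],.0)
E
```

```text
t 10.9 nose-lock mm [  0.3196   0.7078 -16.132 ] rel 0.0544003485582123 lean [0.0026 0.0003] F [-1.0466 -0.5346  5.0158] M [-0.0161  0.0575  0.0158] grip 0.009259754666074283 q6 -1.3601957728328873
shift [-0.0733 -0.5458 -0.1766] turn [ 0.0009 -0.0014  0.0544]
```

>>> {"fn": "send_rows", "kwargs": {"plan": [-1, -0.1, -0.2, 0.3, 0, -0.003, 0.05, -1, -0.1, 0, 0.3, 0, -0.0035, 0.05]}}

```text
time: 11.1
position: [0.5357, 0.1638, 0.1336]
tool_rot: [0.154, 0.987, 0.035, 0.007]
ft_force: [-0.9, 0.5, 2.9]
grip_width: 0.0097
```

>>> {"fn": "send_rows", "kwargs": {"plan": [-1, -0.1, 0.1, 0.3, 0, -0.003, 0.05, -1, -0.1, 0.1, 0.3, 0, -0.0035, 0.05]}}

```text
time: 11.3
position: [0.5359, 0.1639, 0.1327]
tool_rot: [0.205, 0.978, 0.035, 0.008]
ft_force: [-0.2, 0.1, 0.0]
grip_width: 0.0093
```

```bash
python3 - <<'E'
from h import *
nose(LOCK+[0,0,-.016],-.2)
E
```

```text
t 11.3 nose-lock mm [ -0.0531   0.3052 -17.0604] rel 2.9872448344969076 lean [0.0021 0.0007] F [-0.2331  0.0847  0.0023] M [-0.0125 -0.0772 -0.0151] grip 0.009344377426115543 q6 -1.1463512805911122
shift [-0.3615  0.018  -1.0626] turn [ 0.0015 -0.0016  0.0457]
```

The push has faded and the depth grew, at an angle of about −0.15 rad: the nose is dropping into the slot. I push down gently without turning.

>>> {"fn": "send_rows", "kwargs": {"plan": [-1, 0, 0, 1.2, 0, 0, 0, -1, 0, 0, 1.2, 0, 0, 0]}}

```text
time: 11.5
position: [0.5356, 0.1639, 0.1296]
tool_rot: [0.205, 0.978, 0.035, 0.008]
ft_force: [-0.4, 0.4, -0.6]
grip_width: 0.0093
```

>>> {"fn": "send_rows", "kwargs": {"plan": [-1, 0, 0, 1.2, 0, 0, 0, -1, 0, 0, 0.5, 0, 0, 0]}}

```text
time: 11.7
position: [0.5358, 0.164, 0.1275]
tool_rot: [0.204, 0.978, 0.035, 0.008]
ft_force: [-0.4, 0.5, 3.3]
grip_width: 0.0091
```

```bash
python3 - <<'E'
from h import *
nose(LOCK+[0,0,-.021],-.154)
E
```

```text
t 11.7 nose-lock mm [ -0.1467   0.3844 -22.2613] rel 2.9895506059549595 lean [0.0015 0.0003] F [-0.4312  0.508   3.2929] M [-0.0088 -0.0053 -0.0122] grip 0.009084601479946037 q6 -1.1492727798940972
shift [-0.34   -0.1633 -1.2772] turn [0.0009 0.0011 0.002 ]
```

>>> {"fn": "send_rows", "kwargs": {"plan": [-1, -0.3, 0, -0.2, 0, -0.004, 0.06, -1, -0.2, 0.2, 0, 0, -0.004, 0.06, -1, -0.2, 0.2, 0, 0, -0.004, 0.06, -1, -0.2, 0.2, 0, 0, -0.004, 0.06]}}

```text
time: 12.1
position: [0.5364, 0.1638, 0.1282]
tool_rot: [0.323, 0.946, 0.033, 0.011]
ft_force: [-1.1, -0.6, 0.7]
grip_width: 0.0098
```

```bash
python3 - <<'E'
from h import *
nose(LOCK+[0,0,-.0218],-.4)
E
```

```text
t 12.1 nose-lock mm [ -0.653   -0.1671 -21.6063] rel 2.742365941134228 lean [-0.0009  0.0003] F [-1.0814 -0.6294  0.7195] M [-0.072   0.0586  0.1066] grip 0.009759613550905995 q6 -0.8896485068154564
shift [-0.3813  0.5069  0.2312] turn [-0.0003 -0.001   0.0007]
```

>>> {"fn": "send_rows", "kwargs": {"plan": [-1, -0.3, 0.5, 0.2, 0, -0.004, 0.06, -1, -0.2, 0.2, 0, 0, -0.004, 0.06, -1, -0.2, 0.2, 0, 0, -0.004, 0.06, -1, -0.2, 0.2, 0, 0, -0.004, 0.06]}}

```text
time: 12.5
position: [0.5371, 0.1638, 0.1283]
tool_rot: [0.438, 0.898, 0.031, 0.014]
ft_force: [-0.3, 0.6, 0.3]
grip_width: 0.0093
```

```bash
python3 - <<'E'
from h import *
nose(LOCK+[0,0,-.0218],-.65)
E
```

```text
t 12.5 nose-lock mm [ -1.0749  -0.2358 -21.48  ] rel 2.49449677348558 lean [-0.003   0.0003] F [-0.3453  0.5909  0.3092] M [-0.0334 -0.0277  0.0623] grip 0.00925743441227763 q6 -0.6235443815341583
shift [-0.4055  0.8939  0.3812] turn [-0.0022 -0.0023  0.0028]
```

>>> {"fn": "send_rows", "kwargs": {"plan": [-1, -0.4, 0.8, 0.3, -0.001, -0.005, 0.05, -1, -0.1, 0.2, 0, 0, -0.003, 0.05, -1, -0.1, 0.2, 0, 0, -0.003, 0.04]}}

```text
time: 12.8
position: [0.5377, 0.164, 0.1282]
tool_rot: [0.501, 0.865, 0.029, 0.016]
ft_force: [-0.7, -0.7, 1.0]
grip_width: 0.0093
```

```bash
python3 - <<'E'
from h import *
nose(LOCK+[0,0,-.0218],-.8)
E
```

```text
t 12.8 nose-lock mm [ -1.0735  -0.0604 -21.5549] rel 2.349946513564002 lean [-0.0031 -0.0006] F [-0.6793 -0.6502  0.952 ] M [-0.15    0.0135  0.084 ] grip 0.009288786791644518 q6 -0.4647241758140811
shift [-0.4642  0.8581  0.298 ] turn [-0.003  -0.0016  0.0083]
```

Angle is now −0.79. I continue in small steps, watching for the torque rise at the stop.

>>> {"fn": "send_rows", "kwargs": {"plan": [-1, -0.4, 0.8, 0.2, -0.002, -0.003, 0.03, -1, -0.1, 0.1, 0, 0, -0.002, 0.03]}}

```text
time: 13.0
position: [0.5379, 0.1639, 0.1281]
tool_rot: [0.528, 0.849, 0.029, 0.018]
ft_force: [-1.1, 0.2, 0.7]
grip_width: 0.0089
```

```bash
python3 - <<'E'
from h import *
nose(LOCK+[0,0,-.0218],-.88)
E
```

```text
t 13.0 nose-lock mm [ -1.038   -0.0551 -21.6818] rel 2.2884714093192517 lean [-0.0026 -0.0007] F [-1.127   0.1714  0.7002] M [-0.0407  0.0764  0.0926] grip 0.008880971547129829 q6 -0.3973373046159497
shift [-0.4632  0.9303  0.1754] turn [-0.0027 -0.0024  0.0268]
```

>>> {"fn": "send_rows", "kwargs": {"plan": [-1, -0.1, 0.1, 0, 0, -0.002, 0.03, -1, 0, 0, 0, 0, 0, 0]}}

```text
time: 13.2
position: [0.5378, 0.1639, 0.1283]
tool_rot: [0.54, 0.841, 0.028, 0.018]
ft_force: [-0.1, 0.2, 0.6]
grip_width: 0.0091
```

```bash
python3 - <<'E'
from h import *
nose(LOCK+[0,0,-.0218],-.88)
E
```

```text
t 13.2 nose-lock mm [ -1.2823  -0.0774 -21.5015] rel 2.258569658839767 lean [-0.0031 -0.0009] F [-0.1097  0.2128  0.643 ] M [-0.0698  0.0203  0.0589] grip 0.009124237634899595 q6 -0.36436379780119277
shift [-0.4371  1.0478  0.362 ] turn [-0.0032 -0.0002 -0.003 ]
```

>>> {"fn": "send_rows", "kwargs": {"plan": [-1, -0.2, 0.4, 0.2, -0.002, -0.002, 0.03, -1, -0.1, 0.1, 0, 0, -0.002, 0.03]}}

```text
time: 13.4
position: [0.5381, 0.1637, 0.1282]
tool_rot: [0.565, 0.824, 0.028, 0.019]
ft_force: [-1.1, -0.1, 2.0]
grip_width: 0.0096
```

```bash
python3 - <<'E'
from h import *
nose(LOCK+[0,0,-.0218],-.95)
E
```

```text
t 13.4 nose-lock mm [ -1.2139  -0.0972 -21.6192] rel 2.1987307319576215 lean [-0.002 -0.   ] F [-1.097  -0.0622  1.9507] M [-0.0284  0.0646  0.0213] grip 0.009573420256686782 q6 -0.30010804877923397
shift [-0.339   1.1036  0.2534] turn [-0.0019 -0.0012  0.0071]
```

>>> {"fn": "send_rows", "kwargs": {"plan": [-1, -0.1, 0.1, 0, 0, -0.002, 0.03]}}

```text
time: 13.5
position: [0.5382, 0.1637, 0.1282]
tool_rot: [0.578, 0.816, 0.028, 0.019]
ft_force: [-0.5, 0.6, 1.1]
grip_width: 0.0095
```

```bash
python3 - <<'E'
from h import *
nose(LOCK+[0,0,-.0218],-.98)
E
```

```text
t 13.5 nose-lock mm [ -1.2471  -0.0906 -21.5304] rel 2.168545658101601 lean [-0.0021  0.0001] F [-0.5416  0.614   1.1198] M [-0.0021  0.0307  0.0536] grip 0.009543686510400618 q6 -0.26713410987694797
shift [-0.3173  1.1325  0.3443] turn [-0.002  -0.0013  0.0069]
```

```bash
python3 - <<'E'
from h import *
p,d,m=cam("wrist");save(cv2.resize(p[120:300,190:370],None,fx=3.3,fy=3.3,interpolation=cv2.INTER_CUBIC),"w5.png")
E
```

```text
(no output)
```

View pics/w5.png

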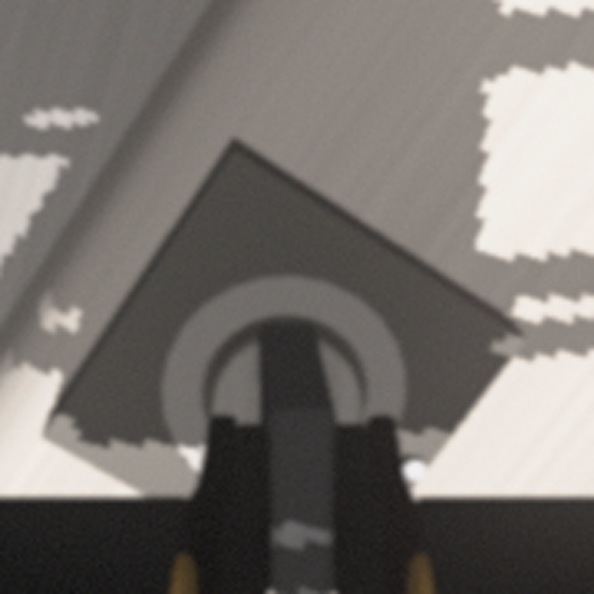

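The pointer is hidden under the fingers. The white dot at about (413,468) in the crop is one end of the pointer's travel, and the key is deep in the bore. I keep turning in small steps.

>>> {"fn": "send_rows", "kwargs": {"plan": [-1, -0.2, 0.4, 0.2, -0.002, -0.002, 0.03]}}

```text
time: 13.65
position: [0.5385, 0.1637, 0.1281]
tool_rot: [0.59, 0.807, 0.028, 0.02]
ft_force: [0.0, 0.3, 2.1]
grip_width: 0.0093
```

>>> {"fn": "send_rows", "kwargs": {"plan": [-1, -0.1, 0.1, 0, 0, -0.002, 0.03]}}

```text
time: 13.75
position: [0.5384, 0.1636, 0.1281]
tool_rot: [0.602, 0.798, 0.028, 0.02]
ft_force: [-0.8, 0.2, 0.8]
grip_width: 0.0093
```

```bash
python3 - <<'E'
from h import *
nose(LOCK+[0,0,-.0218],-1.04)
E
```

```text
t 13.75 nose-lock mm [ -1.2075  -0.0568 -21.6557] rel 2.108673078734358 lean [-0.001   0.0008] F [-0.7923  0.1842  0.7663] M [0.0103 0.0523 0.194 ] grip 0.009340013372388652 q6 -0.2023396228022489
shift [-0.2557  1.1575  0.226 ] turn [-0.0008 -0.0016  0.007 ]
```

>>> {"fn": "send_rows", "kwargs": {"plan": [-1, 0, 0, 0, 0, 0, 0]}}

```text
time: 13.85
position: [0.5383, 0.1636, 0.1282]
tool_rot: [0.601, 0.798, 0.028, 0.02]
ft_force: [-0.7, -0.2, 1.8]
grip_width: 0.0093
```

```bash
python3 - <<'E'
from h import *
nose(LOCK+[0,0,-.0218],-1.04)
E
```

```text
t 13.85 nose-lock mm [ -1.3     -0.0763 -21.6131] rel 2.1103111618319343 lean [-0.0012  0.0006] F [-0.6974 -0.1924  1.7904] M [-0.0341  0.0906  0.1466] grip 0.00930267781384735 q6 -0.20385147487033842
shift [-0.2748  1.2453  0.2735] turn [-0.001  -0.0015  0.0086]
```

>>> {"fn": "send_rows", "kwargs": {"plan": [-1, 0, 0, 0, 0, -0.001, 0.02]}}

```text
time: 13.95
position: [0.5383, 0.1636, 0.1282]
tool_rot: [0.609, 0.793, 0.028, 0.021]
ft_force: [0.2, 0.3, 1.4]
grip_width: 0.0094
```

```bash
python3 - <<'E'
from h import *
nose(LOCK+[0,0,-.0218],-1.05)
E
```

```text
t 13.95 nose-lock mm [ -1.3663  -0.0584 -21.594 ] rel 2.0909670387485533 lean [-0.0013  0.0009] F [0.2047 0.3016 1.4055] M [-0.0506  0.0245  0.1743] grip 0.00943037490873095 q6 -0.18293682187748952
shift [-0.2499  1.2761  0.2952] turn [-0.0011 -0.0011 -0.0007]
```

Torque has risen from about 0.06 to 0.17 N m and stayed there, so this is the stop. I relax the twist a little and let go.

>>> {"fn": "send_rows", "kwargs": {"plan": [-1, 0, 0, -0.2, 0, 0.002, -0.03, -0.7, 0, 0, 0, 0, 0, 0, -0.6, 0, 0, 0, 0, 0, 0, -0.5, 0, 0, 0, 0, 0, 0, -0.4, 0, 0, 0, 0, 0, 0]}}

```text
time: 14.45
position: [0.5389, 0.1637, 0.1282]
tool_rot: [0.597, 0.801, 0.028, 0.02]
ft_force: [0.1, 0.1, -0.6]
grip_width: 0.0227
```

```bash
python3 - <<'E'
from h import *
nose(LOCK+[0,0,-.0218],-1.05)
E
```

```text
t 14.45 nose-lock mm [ -0.6715   0.0142 -21.627 ] rel 2.119925176670767 lean [-0.0003  0.0014] F [ 0.1198  0.1434 -0.6387] M [ 0.0018 -0.0657  0.0335] grip 0.022655431921057012 q6 -0.2154163331080055
shift [-0.2291  0.717   0.2281] turn [ 0.     -0.0034  0.0282]
```

>>> {"fn": "send_rows", "kwargs": {"plan": [-0.1, 0, 0, 0, 0, 0, 0, 0, 0, 0, 0, 0, 0, 0, 0, 0, 0, -10, 0, 0, 0, 0, 0, 0, -20, 0, 0, 0, 0, 0, 0, -25, 0, 0, 0, 0, 0, 0, -25, 0, 0, 0, 0, -15, 0, -10, 0, 0, 0, 0, -15, 0, 0, 0, 0, 0]}}

```text
time: 15.25
position: [0.5409, 0.1328, 0.2234]
tool_rot: [0.596, 0.802, 0.028, 0.02]
ft_force: [-0.1, -0.5, -0.3]
grip_width: 0.0436
```

>>> {"fn": "send_rows", "kwargs": {"plan": [0, -15, 0, 0, 0, 0, 0, 0, -10, 0, 0, 0, 0, 0, 0, 0, 0, 0, 0, 0, 0]}}

```text
time: 15.55
position: [0.5497, 0.104, 0.2245]
tool_rot: [0.597, 0.801, 0.029, 0.022]
ft_force: [-0.0, 0.3, 0.2]
grip_width: 0.0437
```

```bash
python3 - <<'E'
from h import *
p,d,m=cam("wrist");P=pts(d,m);np.savez("w6.npz",p=p,P=P,d=d);print(robot.get_obs()["position"])
W=(d>0)&(np.hypot(P[...,0]-.538,P[...,1]-.16)<.04)
for lo,hi in((.118,.123),(.124,.152),(.153,.163)):
    s=P[W&(P[...,2]>lo)&(P[...,2]<hi)]
    if len(s)>3:print(lo,len(s),rect(s),np.median(s[:,2]))
v,u=np.where(W&(P[...,2]>.10));r,c=int(v.mean()),int(u.mean());print(r,c)
r0,c0=max(r-70,0),max(c-70,0)
save(cv2.resize(p[r0:r0+140,c0:c0+140],None,fx=4,fy=4,interpolation=cv2.INTER_CUBIC),"w6.png")
E
```

```text
[0.5494 0.1046 0.2244]
0.118 357 (array([0.538 , 0.1559]), (31.30631446838379, 25.7427978515625), np.float64(-1.534328030802274)) 0.12117360559406126
0.124 84 (array([0.5331, 0.1604]), (30.70088768005371, 7.265389919281006), np.float64(-1.474085737370406)) 0.1396777826983624
0.153 689 (array([0.5379, 0.1601]), (31.824026107788086, 10.056774139404297), np.float64(-1.209519649771422)) 0.15885129242305318
300 345
```

View pics/w6.png

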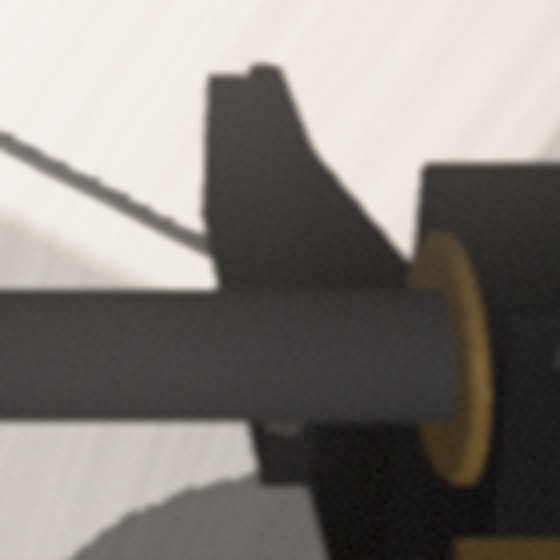

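By depth, the bow top is centred on the lock within 0.2 mm at z 0.159, so the nose is 21 mm below the mouth, fully home. The crop missed and shows only a finger, so I crop around the key instead.

```bash
python3 - <<'E'
from h import *
z=np.load("w6.npz");P=z["P"];p=z["p"];d=z["d"]
v,u=np.where((d>0)&(np.hypot(P[...,0]-.538,P[...,1]-.16)<.02)&(P[...,2]>.153)&(P[...,2]<.163));r0,c0=max(int(np.median(v))-80,0),max(int(np.median(u))-70,0);print(r0,c0)
save(cv2.resize(p[r0:r0+140,c0:c0+140],None,fx=4,fy=4,interpolation=cv2.INTER_CUBIC),"w7.png")
E
```

```text
45 210
```

View pics/w7.png

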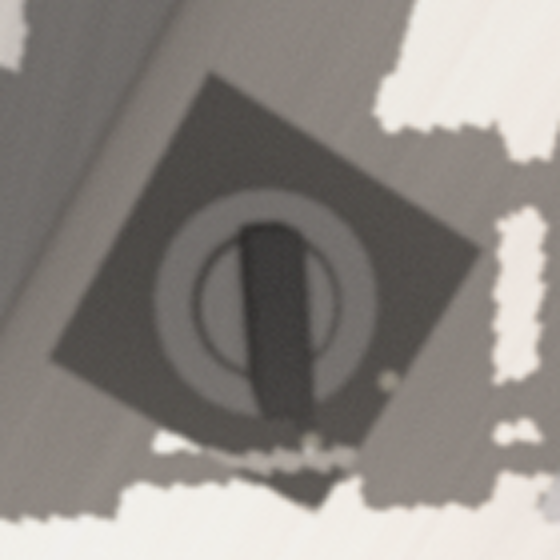

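The bow covers the end dot (310,440). The start dot (388,380) shows a clean ring next to it, so the drum has left zero. To see the pointer itself I shift the view sideways.

>>> {"fn": "send_rows", "kwargs": {"plan": [0, 0, 25, -5, 0, 0, 0, 0, 0, 30, -5, 0, 0, 0, 0, 0, 15, 0, 0, 0, 0, 0, 0, 0, 0, 0, 0, 0]}}

```text
time: 16.0
position: [0.6144, 0.1257, 0.2374]
tool_rot: [0.597, 0.801, 0.027, 0.019]
ft_force: [-0.7, -0.4, 0.2]
grip_width: 0.0435
```

```bash
python3 - <<'E'
from h import *
p,d,m=cam("wrist");P=pts(d,m);np.savez("w8.npz",p=p,P=P,d=d);print(robot.get_obs()["position"],robot.get_obs()["time"])
v,u=np.where((d>0)&(np.hypot(P[...,0]-.538,P[...,1]-.16)<.02)&(P[...,2]>.153)&(P[...,2]<.163));r0,c0=max(int(np.median(v))-80,0),max(int(np.median(u))-60,0);print(r0,c0)
save(cv2.resize(p[r0:r0+140,c0:c0+140],None,fx=4,fy=4,interpolation=cv2.INTER_CUBIC),"w8.png")
E
```

```text
[0.6131 0.1256 0.2371] 16.05
48 124
```

View pics/w8.png

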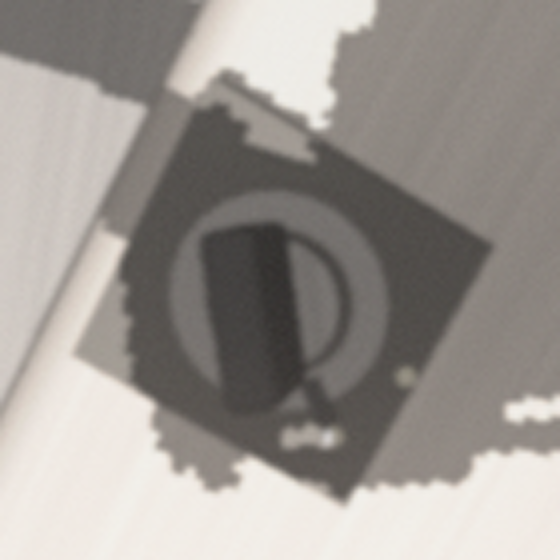

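The pointer runs from about (308,385) to (333,418), and the end dot is near (328,437) in glare. It could be slightly short of the dot, so I compute the drum angle by projecting onto the housing plane and compare with the start picture.

```bash
python3 - <<'E'
from h import *
for n,r0,c0,s in(("w3",100,190,3.3),("w8",48,124,4.)):
    z=np.load(n+".npz");P=z["P"];d=z["d"];p=z["p"]
    g=p.astype(float).mean(2)
    W=(d>0)&(abs(P[...,2]-.1125)<.004)
    A=np.array([[np.cos(DY),np.sin(DY)],[-np.sin(DY),np.cos(DY)]])
    q=(P[...,:2]-LOCK[:2])@A.T*1000
    r=np.hypot(q[...,0],q[...,1]);th=np.arctan2(q[...,1],q[...,0])
    for nm,a,b in(("ringouter",17,21),("dots",23,29)):
        m=W&(r>a)&(r<b)&(th>-1.3)&(th<.6)
        bins=np.arange(-1.3,.61,.1)
        print(n,nm," ".join(f"{x:.2f}:{g[m&(th>=x)&(th<x+.1)].mean():.0f}" for x in bins if (m&(th>=x)&(th<x+.1)).any()))
    m=W&(r>14)&(r<21.5)&(th>-1.3)&(th<.4)
    k=m&(g<60 if n=="w8" else g<75);
    print(n,"dark px th",k.sum(),np.sort(th[k]).round(2)[::3], "r",np.percentile(r[k],[10,90]) if k.any() else 0)
E
```

```text
w3 ringouter -1.30:116 -1.20:116 -1.10:116 -1.00:116 -0.90:115 -0.80:115 -0.70:115 -0.60:115 -0.50:115 -0.40:114 -0.30:113 -0.20:101 -0.10:74 0.00:77 0.10:110 0.20:112 0.30:111 0.40:111 0.50:111
w3 dots -1.30:88 -1.20:89 -1.10:88 -1.00:87 -0.90:87 -0.80:95 -0.70:91 -0.60:85 -0.50:84 -0.40:83 -0.30:82 -0.20:81 -0.10:90 0.00:88 0.10:79 0.20:79 0.30:78 0.40:78 0.50:77
w3 dark px th 6 [-0.08 -0.04] r [17.1698 20.6108]
w8 ringouter -1.10:97 -1.00:108 -0.90:96 -0.80:73 -0.70:75 -0.60:108 -0.50:115 -0.40:115 -0.30:115 -0.20:114 -0.10:114 0.00:114 0.10:113 0.20:113 0.30:112 0.40:113 0.50:112
w8 dots -1.30:84 -1.20:87 -1.10:114 -1.00:120 -0.90:123 -0.80:116 -0.70:92 -0.60:84 -0.50:83 -0.40:83 -0.30:82 -0.20:82 -0.10:94 0.00:86 0.10:79 0.20:78 0.30:78 0.40:77 0.50:77
w8 dark px th 0 [] r 0
```

Drum turn from the pointer is −0.72 − (−0.02) ≈ 0.70 rad, so it is at the stop. Handing in.

```bash
python3 -c "
from rig import robot
print(robot.hand_in(), robot.get_obs()['ft_force'])"
```

```text
the job is handed in; nothing more can be done
the job is handed in; nothing more can be done
```

The key is in the lock, pushed fully home, turned clockwise to the stop and let go. I handed the job in at about 16 s. No verdict came back, so everything below is from my own checks.

- **Grip:** the key leaned about 0.07 rad in the fingers. I tilted the hand to stand it upright before putting it in.
- **Finding the slot:** one slow clockwise sweep under 3–5 N was enough, so no back-and-forth was needed. The nose dropped in at about −0.15 rad from the dispenser's x axis. It then went home at about 3 N.
- **Turning:** I stopped when the measured twist rose from a noisy 0.02–0.11 N m to about 0.15–0.19 N m and stayed there. I backed off slightly before opening the fingers.
- **Final position:** the bow is centred on the lock to within about 0.2 mm. The nose is about 21 mm below the mouth, which is the full 7 mm into the slot.
- **Drum angle:** the pointer measured about 0.70 rad. My first reading by eye suggested only about 0.6, but projecting the pixels onto the housing plane and comparing with the start picture gave 0.70.
- **Not checked:** I did not measure the lean of the key after release, or re-check the other things on the bench. I saw no sign of touching any of them. The key's contact force inside the lock was only seen through the wrist sensor, where no reading passed about 5 N.

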